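# Shake-test three sealed cartons and show the rattling one to the scanner

### The arm

A 6-joint arm with a two-finger parallel gripper is mounted at the origin on the work surface. World frame = base frame: x ahead of the robot, y to its left, z up, the work surface at z = 0. Lengths are in m, angles in degrees, forces in N, time in s.
With the tool pointing down it reaches from about 0.4 to 0.825 m from the base axis. Payload 7 kg.
Tool frame: the origin (TCP) lies at the very end of the fingers, on their centre line; the grasp point (between the pads) lies 19 mm behind it; z points along the fingers, y is the direction in which the jaws open and shut (so a half turn about z gives the same grasp; the last joint's range is limited). The gripper opens to 88 mm and grips with 3 to 60 N. Pads are 19 mm wide; open, the fingers measure 130 mm over their backs; the gripper's body (78 mm by 193 mm) begins 47 mm behind the grasp point.
Start: joints at [83.6, 20.546, 0.682, 0, -70.136, -16.507], TCP at [0.263, 0.622, 0.227] pointing down, gripper open.
Joint ranges: [-176.03, 176.03], [-82.01, 121.73], [-58.28, 71.71], [-173.87, 95.51], [-174.79, -0.11], [-173.66, 173.66]. Speed limits (degrees/s): [136.94, 136.94, 172.46, 180, 180, 180].

### API

Orientations are given as [roll, pitch, yaw] about the fixed x, y, z axes, in that order (R = Rz(yaw) Ry(pitch) Rx(roll)).
In Python, from plant import ctrl, snapshot, workorder gives the robot as it stands. The module is installed in compiled form; this text tells all that it offers.
- The arm moves only by the shell command python3 -m creep 'ROWS'. ROWS is JSON, a list of rows, each a list of 5 numbers: the shift along the tool's x, y, z scaled (see below), then the turn about the tool's z scaled (see below), then the finger opening in mm, from 0 to 87.6. A call has exactly 8 rows; each row is the pose to reach, as a shift and turn from the pose commanded when the call began, along the tool's axes at that moment, turning the shorter way round; what a row does not reach only later rows make up. The controller multiplies each number of a shift by 0.1 m and each number of a turn by 180 degrees. A row lasts 1/12 s, in which the tool goes at most 41.7 mm and 7.16 degrees, less where a joint would pass 70% of its speed; a pose out of reach is approached as far as the arm can. A call with a number of a shift or a turn outside -1 to 1 is refused whole. A call with a gripper value outside its range is refused whole. The fingers move at their own pace and stop on an object; the grip force is fixed at half the most. Time passes only in rows, so rows that repeat a pose let the fingers close, or fill a call up. It gives the time, the measured TCP pose, the force and the opening at its end, in the units of the state.
- ctrl.get_obs(): the state, without advancing time (a new reading comes with each control period).
- snapshot(name): name is "side" or "top"; returns a dict with "img" (400x640x3 uint8, blue, green, red), "camera_matrix" (3x3 intrinsics, pixels), "k1" (the pictures are not rectified: a ray, as slopes to the right and down, at radius r is drawn at 1 + k1 r^2 times it, then the intrinsics apply), "xyz" and "rotation" of the camera in the world. Camera axes: x right, y up, looking along -z (the intrinsics and any distortion apply to the point x, -y, -z); pixel columns grow to the right and rows downward; lengths in m; the calibration is good to about 2 mm. A picture is of the moment at which its call begins. There is no depth.
- workorder.close_job(): hands the job in, once; it reports no verdict.
The state is a dict: "clock": time; "joint_pos": joint angles; "qvel": joint speeds; "tau": joint torques, N m; "tool_pos": TCP position; "orientation": TCP orientation; "force": force on the tool from outside, world axes, zero at the start; "moment": the same for the moment, N m; "opening": finger opening in m.
Only numpy, scipy, OpenCV 4.12 (cv2) and the standard library are available. Lean on these libraries where they do the work, as an engineer would, in place of code of your own. Each camera call takes 0.05 s, during which the arm holds its last target.

### The job

Shake-test the three sealed cartons on the ware board, going from the robot's left to its right: lift each one clear of the board, shake it briskly back and forth along its length to feel whether the porcelain knob inside is loose, and set it back upright on its spot. Exactly one rattles; pick that one up (or keep it in hand if it was the last), hold it up level with its labelled end squarely facing the scanner's window about 6 cm away, and finish while still holding it there. The cartons are thin, so grip them lightly and set them down softly; do not touch the scanner or disturb the ware and tools around them.

Things in the scene. Friction and masses are not known exactly. Their poses are not given: they have to be found in the camera images.
- carton_left: leftmost of three alike sealed cartons of thin board, 130 (x) x 56 (y) x 60 mm high (z), 0.27 to 0.47 kg, weight tells nothing. Origin: centre of the underside; x towards the labelled end, at first away from the robot. A loose knob (42 mm ball, 0.25 kg, 60 mm free run along x) rolls end to end when shaken along x in strokes of 90 mm or more: felt as kicks and a shift of balance of 0.1 N m; a bedded one is still. Crushed if both pads' pushes add up to over 90 N
- carton_middle: middle of three alike sealed cartons of thin board, 130 (x) x 56 (y) x 60 mm high (z), 0.27 to 0.47 kg, weight tells nothing. Origin: centre of the underside; x towards the labelled end, at first away from the robot. A loose knob (42 mm ball, 0.25 kg, 60 mm free run along x) rolls end to end when shaken along x in strokes of 90 mm or more: felt as kicks and a shift of balance of 0.1 N m; a bedded one is still. Crushed if both pads' pushes add up to over 90 N
- carton_right: rightmost of three alike sealed cartons of thin board, 130 (x) x 56 (y) x 60 mm high (z), 0.27 to 0.47 kg, weight tells nothing. Origin: centre of the underside; x towards the labelled end, at first away from the robot. A loose knob (42 mm ball, 0.25 kg, 60 mm free run along x) rolls end to end when shaken along x in strokes of 90 mm or more: felt as kicks and a shift of balance of 0.1 N m; a bedded one is still. Crushed if both pads' pushes add up to over 90 N
- label_left (a point): centre of the labelled end of the left carton, 65 mm along x from its middle and 30 mm above its underside
- label_middle (a point): centre of the labelled end of the middle carton, 65 mm along x from its middle and 30 mm above its underside
- label_right (a point): centre of the labelled end of the right carton, 65 mm along x from its middle and 30 mm above its underside
- board: fixed pale wooden ware board, 200 (x) x 740 (y) x 18 mm thick, lying on the bench; the cartons and two cups stand on it, its top is 18 mm above the bench. Origin: centre of the underside. The cartons' x axes are parallel to its x axis
- scanner: fixed grey hands-free bar-code scanner on a black round foot 100 mm across, head 60 x 88 x 100 mm, its middle 140 mm above the bench, top at 190 mm. Origin: centre under the head, on the bench; x points away from the robot (from the window into the head), z up
- scanner_window (a point): centre of the scanner's dark window, 140 mm above the bench, on the front of the head, 33 mm from the scanner origin towards the robot; axes as the scanner's, so it looks along -x. Show it a label level with the window, centred, square on, 20 to 120 mm away (best 60)
- cup_left: loose bisque espresso cup, 60 mm across, 58 mm high, on the board between the left and middle cartons; origin: centre of the underside; leave alone
- cup_right: the same cup, between the middle and right cartons; leave alone
- bud_vase: loose bisque vase, 86 mm across, 150 mm high, on the bench; origin: centre of the underside; leave alone
- bowl: loose bisque bowl, 150 mm across, 55 mm high; origin: centre of the underside; leave alone
- tape_roll: loose roll of brown tape lying flat, 90 mm across, 48 mm high; origin: centre of the underside; leave alone
- fettling_brush: loose brush, 190 mm long, lying on the bench along its x axis; leave alone
- lidded_jar: loose grey lidded jar, 92 mm across, 118 mm high; origin: centre of the underside; leave alone

How it is judged (in metres and radians):
On the way, in this order (a step that is already met when the one before it is completed fails the run):
1. the left carton, lifted clear of the board, is swung briskly (height (world z) of carton_left above 0.035 m and (linear speed of carton_left above 0.15 m/s or angular speed of carton_left above 1.5 rad/s)).
2. still in the air, the left carton reverses (height (world z) of carton_left above 0.035 m and linear speed of carton_left below 0.07 m/s and angular speed of carton_left below 0.8 rad/s).
3. the left carton is swung briskly again: it has been shaken (all of step 1).
4. the middle carton, lifted clear of the board, is swung briskly (height (world z) of carton_middle above 0.035 m and (linear speed of carton_middle above 0.15 m/s or angular speed of carton_middle above 1.5 rad/s)).
5. still in the air, the middle carton reverses (height (world z) of carton_middle above 0.035 m and linear speed of carton_middle below 0.07 m/s and angular speed of carton_middle below 0.8 rad/s).
6. the middle carton is swung briskly again: it has been shaken (all of step 4).
7. the right carton, lifted clear of the board, is swung briskly (height (world z) of carton_right above 0.035 m and (linear speed of carton_right above 0.15 m/s or angular speed of carton_right above 1.5 rad/s)).
8. still in the air, the right carton reverses (height (world z) of carton_right above 0.035 m and linear speed of carton_right below 0.07 m/s and angular speed of carton_right below 0.8 rad/s).
9. the right carton is swung briskly again: it has been shaken (all of step 7).
At the end, for the whole second after the job is handed in: The rattling carton is held still by the fingers alone, within 15 deg of level and 20 deg of the scanner axis, label 20 to 120 mm before the window and within 30 mm of its centre sideways and in height; the other two stand upright, released, within 40 mm of where they began (((distance between porcelain_c0 and carton_left below 0.09 m and x of label_left in the frame of scanner_window between -0.12 and -0.02 m and y of label_left in the frame of scanner_window between -0.03 and 0.03 m and z of label_left in the frame of scanner_window between -0.03 and 0.03 m and angle between the x axis of carton_left and the x axis of scanner, either way round below 0.35 rad and angle between carton_left's own z axis and vertical below 0.26 rad and height (world z) of carton_left above 0.07 m and linear speed of each of carton_left, carton_middle, carton_right below 0.03 m/s and contact force between the fingers and carton_left above 2 N and contact force between carton_left and board below 0.1 N and contact force between carton_left and scanner below 0.1 N and distance of each of carton_middle, carton_right from where it was at the start of the episode below 0.04 m and angle between each of carton_middle, carton_right's own z axis and vertical below 0.1 rad and contact force between the fingers and carton_middle below 0.1 N and contact force between the fingers and carton_right below 0.1 N) or (distance between porcelain_c0 and carton_middle below 0.09 m and x of label_middle in the frame of scanner_window between -0.12 and -0.02 m and y of label_middle in the frame of scanner_window between -0.03 and 0.03 m and z of label_middle in the frame of scanner_window between -0.03 and 0.03 m and angle between the x axis of carton_middle and the x axis of scanner, either way round below 0.35 rad and angle between carton_middle's own z axis and vertical below 0.26 rad and height (world z) of carton_middle above 0.07 m and linear speed of each of carton_middle, carton_left, carton_right below 0.03 m/s and contact force between the fingers and carton_middle above 2 N and contact force between carton_middle and board below 0.1 N and contact force between carton_middle and scanner below 0.1 N and distance of each of carton_left, carton_right from where it was at the start of the episode below 0.04 m and angle between each of carton_left, carton_right's own z axis and vertical below 0.1 rad and contact force between the fingers and carton_left below 0.1 N and contact force between the fingers and carton_right below 0.1 N) or (distance between porcelain_c0 and carton_right below 0.09 m and x of label_right in the frame of scanner_window between -0.12 and -0.02 m and y of label_right in the frame of scanner_window between -0.03 and 0.03 m and z of label_right in the frame of scanner_window between -0.03 and 0.03 m and angle between the x axis of carton_right and the x axis of scanner, either way round below 0.35 rad and angle between carton_right's own z axis and vertical below 0.26 rad and height (world z) of carton_right above 0.07 m and linear speed of each of carton_right, carton_left, carton_middle below 0.03 m/s and contact force between the fingers and carton_right above 2 N and contact force between carton_right and board below 0.1 N and contact force between carton_right and scanner below 0.1 N and distance of each of carton_left, carton_middle from where it was at the start of the episode below 0.04 m and angle between each of carton_left, carton_middle's own z axis and vertical below 0.1 rad and contact force between the fingers and carton_left below 0.1 N and contact force between the fingers and carton_middle below 0.1 N))); the arm keeps its last pose, push and grip.
It fails at once if a carton is crushed: the fingers push on it with more than 90 N in all (contact force between the fingers and carton_left above 90 N or contact force between the fingers and carton_middle above 90 N or contact force between the fingers and carton_right above 90 N).
It fails at once if a carton is dropped or banged on the board (more than 60 N) (contact force between any of carton_left, carton_middle, carton_right and board above 60 N).
It fails at once if the scanner is touched (more than 2 N) (contact force between anything else and scanner above 2 N).
It fails at once if a cup, vase, bowl, jar, brush or tape roll is disturbed (moved more than 25 mm) (distance of any of cup_left, cup_right, bud_vase, bowl, tape_roll, fettling_brush, lidded_jar from where it was at the start of the episode above 0.025 m).
It also fails if it takes over 72 s, if anything falls off the work surface, if the arm or the gripper's body presses on something with over 40 N, if the wrist force passes 120 N, or if a joint passes its speed limit or range.

## Working session

There is one attempt and no reset: what is moved stays moved. The work goes in short steps, Python scripts to look and compute and a shell command to move; the robot and the scene stay as the last step left them, time stands still between calls to the robot, and variables do not carry over. Pictures are saved under pics/ and viewed, and the job is handed in when it is done.

```bash
mkdir -p pics; ls; python3 - <<'E'
from plant import ctrl, snapshot
import cv2
print(ctrl.get_obs())
for n in("side","top"):
    s=snapshot(n); cv2.imwrite(f"pics/{n}0.png",s["img"]); print(n,{k:v for k,v in s.items() if k!="img"})
E
```

```text
pics
{'clock': 0.0, 'joint_pos': array([ 8.35976707e+01,  2.05909324e+01,  6.33673151e-01, -2.10782636e-02,
       -7.01347401e+01, -1.65065087e+01]), 'qvel': array([-0.06451904, -0.00346662,  0.02617356, -0.03544512, -0.00099301,
        0.07373003]), 'tau': array([-2.26786622e-03, -5.82717025e+01,  2.93043870e+01,  6.99736655e+00,
        6.81309117e-03, -1.51407144e-04]), 'tool_pos': array([0.26258773, 0.62130121, 0.22562457]), 'orientation': array([ 1.79906162e+02, -7.14364139e-03, -2.29160107e+01]), 'force': array([-0.29617153,  1.18323536, -0.76997473]), 'moment': array([-0.04276763,  0.00615838,  0.01611219]), 'opening': 0.08793006017598988}
side {'camera_matrix': array([[391.21379877,   0.        , 320.62168168],
       [  0.        , 391.21379877, 201.59572136],
       [  0.        ,   0.        ,   1.        ]]), 'k1': -0.07911149412112065, 'xyz': array([ 0.30929733, -0.88430566,  0.88387962]), 'rotation': array([ 51.8622108 ,  -0.68059611, -18.6869442 ])}
top {'camera_matrix': array([[381.80689432,   0.        , 314.17508865],
       [  0.        , 381.80689432, 197.59192116],
       [  0.        ,   0.        ,   1.        ]]), 'k1': -0.033240223593443814, 'xyz': array([0.36652272, 0.03939093, 1.29788798]), 'rotation': array([ 11.56987699,  -0.16885874, -95.51837555])}
```

View pics/side0.png

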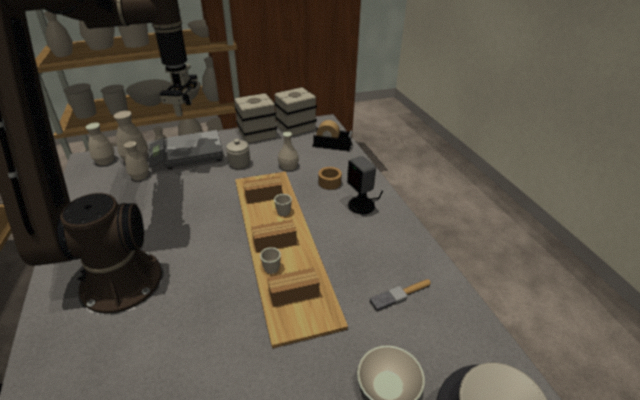

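View pics/top0.png

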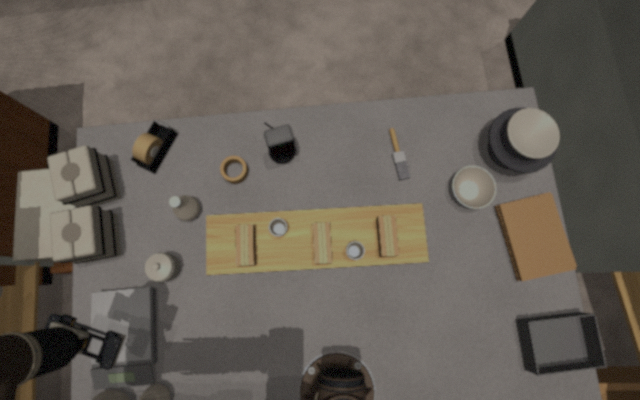

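The top view shows the board from (205,215) to (427,270), with cartons near (246,245), (322,243) and (388,236). The cups are at (279,228) and (354,251), and the scanner is near (280,140). I'll write the helpers and zoom in.

```bash
cat > h.py <<'E'
import numpy as np, cv2
from scipy.spatial.transform import Rotation as R
from plant import ctrl, snapshot
def rot(rpy): return R.from_euler('xyz',rpy,degrees=True).as_matrix()
def dist(s): return np.array([s["k1"],0,0,0,0])
def ray(s,uv):
    n=cv2.undistortPoints(np.array(uv,float).reshape(-1,1,2),s["camera_matrix"],dist(s)).reshape(-1,2)
    d=np.c_[n[:,0],-n[:,1],-np.ones(len(n))]
    return d@rot(s["rotation"]).T
def onz(s,uv,z):
    d=ray(s,uv); t=(z-s["xyz"][2])/d[:,2]
    return s["xyz"]+d*t[:,None]
def proj(s,P):
    c=(np.atleast_2d(P)-s["xyz"])@rot(s["rotation"])
    c=c*[1,-1,-1]
    return cv2.projectPoints(c,np.zeros(3),np.zeros(3),s["camera_matrix"],dist(s))[0].reshape(-1,2)
def crop(s,x0,y0,x1,y1,k,name,marks=()):
    im=cv2.resize(s["img"][y0:y1,x0:x1],None,fx=k,fy=k,interpolation=cv2.INTER_CUBIC)
    for u,v in marks: cv2.circle(im,(int((u-x0+.5)*k),int((v-y0+.5)*k)),2,(0,0,255),-1)
    cv2.imwrite(f"pics/{name}.png",im)
E
python3 - <<'E'
from h import *
s=snapshot("top"); crop(s,200,200,435,280,3.4,"topz"); crop(s,215,105,335,200,5,"topscan")
b=cv2.cvtColor(s["img"],cv2.COLOR_BGR2HSV)
print(onz(s,[[206,217],[206,273],[427,205],[427,263]],0.018).round(3))
print(onz(s,[[338,385]],0.0).round(3))
s=snapshot("side"); crop(s,230,165,350,345,3.3,"sidez"); crop(s,310,140,400,220,6,"sidescan")
print(onz(s,[[276,343],[345,325],[237,180],[286,174]],0.018).round(3))
E
```

```text
[[ 0.595  0.382  0.018]
 [ 0.408  0.39   0.018]
 [ 0.564 -0.371  0.018]
 [ 0.37  -0.341  0.018]]
[[ 0.018 -0.007  0.   ]]
[[ 0.386 -0.345  0.018]
 [ 0.567 -0.349  0.018]
 [ 0.409  0.383  0.018]
 [ 0.599  0.365  0.018]]
```

View pics/topz.png

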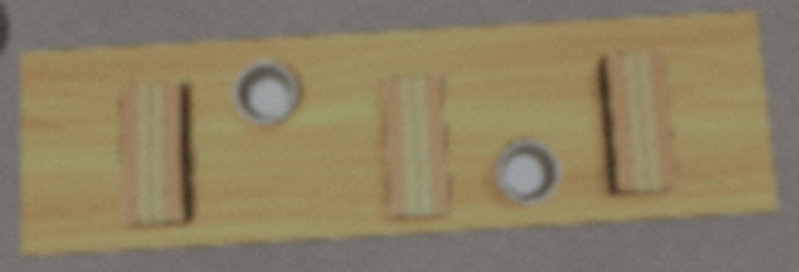

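View pics/topscan.png

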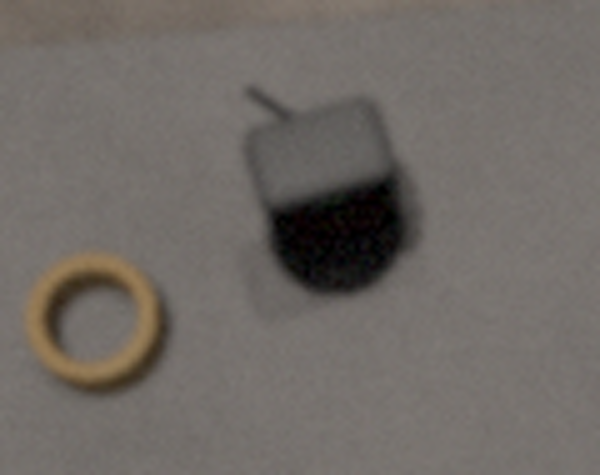

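View pics/sidez.png

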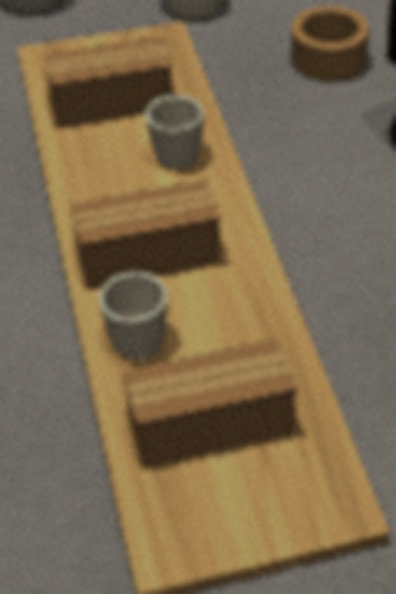

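View pics/sidescan.png

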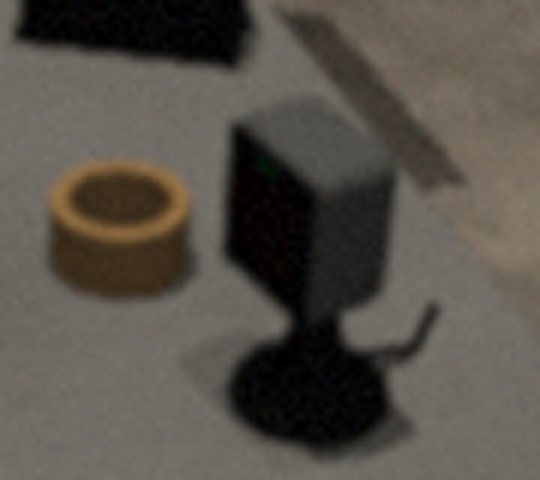

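Both views show the same layout. The carton tops in the zoomed top view run at about (122..182, 84..222), (384..446, 77..216) and (610..668, 52..192). The scanner is yawed relative to the board. Next I'll measure precisely.

```bash
python3 - <<'E'
from h import *
s=snapshot("top"); im=s["img"]; hsv=cv2.cvtColor(im,cv2.COLOR_BGR2HSV)
c=lambda pts,x0=200,y0=200,k=3.4:[[x0+u/k-.5,y0+v/k-.5] for u,v in pts]
# board
m=cv2.inRange(hsv,(8,70,60),(35,255,255)); m[:195]=0;m[285:]=0;m[:,:190]=0;m[:,440:]=0
cs=max(cv2.findContours(m,cv2.RETR_EXTERNAL,cv2.CHAIN_APPROX_NONE)[0],key=cv2.contourArea)
P=onz(s,cs.reshape(-1,2),.018)[:,:2]
r=cv2.minAreaRect((P*1000).astype(np.float32)); print("board",r)
for n,p in dict(L=[(122,86),(182,84),(184,222),(127,222)],M=[(384,77),(443,77),(447,214),(388,216)],Rr=[(608,54),(658,52),(668,190),(618,192)]).items():
    Q=onz(s,c(p),.078)[:,:2]; print(n,Q.round(3).tolist(),Q.mean(0).round(3), np.degrees(np.arctan2(*((Q[0]+Q[1]-Q[2]-Q[3])[::-1]))).round(1))
for n,p in dict(cl=(267,93),cr=(527,171)).items(): print(n,onz(s,c([p]),.076).round(3))
# scanner top plane z=.19
q=c([(246,132),(376,98),(392,178),(272,208)],215,105,5)
print("scan top",onz(s,q,.19).round(3).tolist(),onz(s,q,.19).mean(0).round(3))
print("foot",onz(s,c([(338,230)],215,105,5),.005))
t=snapshot("side")
q=c([(233,124),(318,190),(395,165),(310,97)],310,140,6)
Q=onz(t,q,.19);print("side scan top",Q.round(3).tolist(),Q.mean(0).round(3))
print("foot side",onz(t,c([(308,390)],310,140,6),.008))
# side view carton tops
q=lambda p:c(p,230,165,3.3)
for n,p in dict(L=[(48,78),(170,65),(163,40),(45,55)],M=[(77,236),(218,220),(208,183),(73,205)],Rr=[(133,418),(297,390),(290,342),(127,375)]).items():
    Q=onz(t,q(p),.078);print(n,Q.round(3)[:,:2].tolist(),Q.mean(0).round(3))
E
```

```text
board ((488.5576477050781, 17.527435302734375), (738.213134765625, 200.2234344482422), 87.77066802978516)
L [[0.55, 0.273], [0.547, 0.216], [0.418, 0.223], [0.423, 0.275]] [0.484 0.247] -2.0
M [[0.535, 0.025], [0.53, -0.031], [0.402, -0.021], [0.405, 0.034]] [0.468 0.002] -4.1
Rr [[0.536, -0.189], [0.534, -0.237], [0.404, -0.229], [0.406, -0.182]] [ 0.47  -0.209] -3.5
cl [[0.531 0.137 0.076]]
cr [[ 0.434 -0.1    0.076]]
scan top [[0.815, 0.149, 0.19], [0.83, 0.067, 0.19], [0.777, 0.062, 0.19], [0.765, 0.136, 0.19]] [0.797 0.104 0.19 ]
foot [[0.81023666 0.10702078 0.005     ]]
side scan top [[0.76, 0.134, 0.19], [0.778, 0.059, 0.19], [0.828, 0.068, 0.19], [0.812, 0.147, 0.19]] [0.795 0.102 0.19 ]
foot side [[0.80907462 0.1087857  0.008     ]]
L [[0.417, 0.239], [0.546, 0.222], [0.55, 0.27], [0.422, 0.282]] [0.484 0.253 0.078]
M [[0.4, -0.011], [0.528, -0.03], [0.533, 0.023], [0.405, 0.032]] [0.466 0.004 0.078]
Rr [[0.402, -0.23], [0.533, -0.243], [0.544, -0.193], [0.407, -0.186]] [ 0.471 -0.213  0.078]
```

Results, with both views agreeing within about 5 mm:

| Item | Position (x, y) | Yaw |
|---|---|---|
| Board | 738 x 200 mm as measured | −2.2° |
| Left carton | (0.484, 0.249) | along the board |
| Middle carton | (0.467, 0.003) | along the board |
| Right carton | (0.470, −0.211) | along the board |
| Scanner | (0.796, 0.103) | ≈ +11° |

Now I move over the left carton.

```bash
python3 -m creep '[[0.25,0.25,0,-0.03,87],[0.5,0.5,0,-0.06,87],[0.75,0.75,0,-0.09,87],[1,1,0,-0.115,87],[1,1,0,-0.115,87],[1,1,0,-0.115,87],[1,1,0,-0.115,87],[1,1,0,-0.115,87]]'
```

```text
clock: 0.97
tool_pos: [0.3158, 0.4914, 0.2265]
orientation: [-180.0, -0.0, -2.2]
force: [-0.1, 0.2, 0.7]
opening: 0.0872
```

```bash
python3 -m creep '[[0.22,0.25,0,0,87],[0.45,0.5,0,0,87],[0.68,0.75,0,0,87],[0.9,1,0,0,87],[0.9,1,0,0,87],[0.9,1,0,0,87],[0.9,1,0,0,87],[0.9,1,0,0,87]]' && python3 -m creep '[[0.22,0.25,0,0,87],[0.45,0.5,0,0,87],[0.68,0.75,0,0,87],[0.87,1,0,0,87],[0.87,1,0,0,87],[0.87,1,0,0,87],[0.87,1,0,0,87],[0.87,1,0,0,87]]' && python3 -m creep '[[0,0.12,0.1,0,87],[0,0.24,0.3,0,87],[0,0.36,0.5,0,87],[0,0.36,0.7,0,87],[0,0.36,0.8,0,87],[0,0.36,0.8,0,87],[0,0.36,0.8,0,87],[0,0.36,0.8,0,87]]'
python3 - <<'E'
from h import *
s=snapshot("top"); crop(s,200,190,330,290,6,"L_top"); s=snapshot("side"); crop(s,210,100,340,220,5,"L_side")
print(ctrl.get_obs()["tool_pos"])
E
```

```text
clock: 1.63
tool_pos: [0.4015, 0.3884, 0.2263]
orientation: [180.0, 0.0, -2.1]
force: [0.6, 0.7, -0.1]
opening: 0.0868
clock: 2.3
tool_pos: [0.4845, 0.2853, 0.2265]
orientation: [-180.0, 0.0, -2.1]
force: [-0.8, 0.6, 0.7]
opening: 0.087
clock: 2.97
tool_pos: [0.4842, 0.2493, 0.1477]
orientation: [-179.9, -0.1, -2.1]
force: [-0.2, 0.2, 0.3]
opening: 0.0871
[0.48424299 0.24905458 0.14775668]
```

View pics/L_side.png

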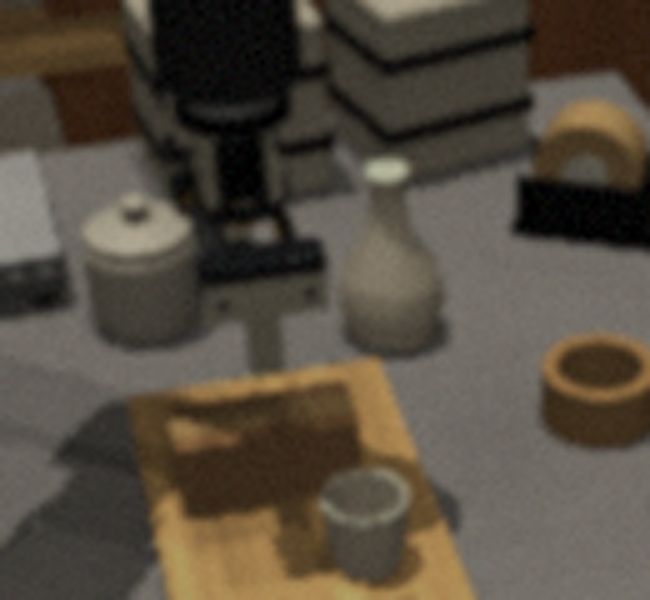

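View pics/L_top.png

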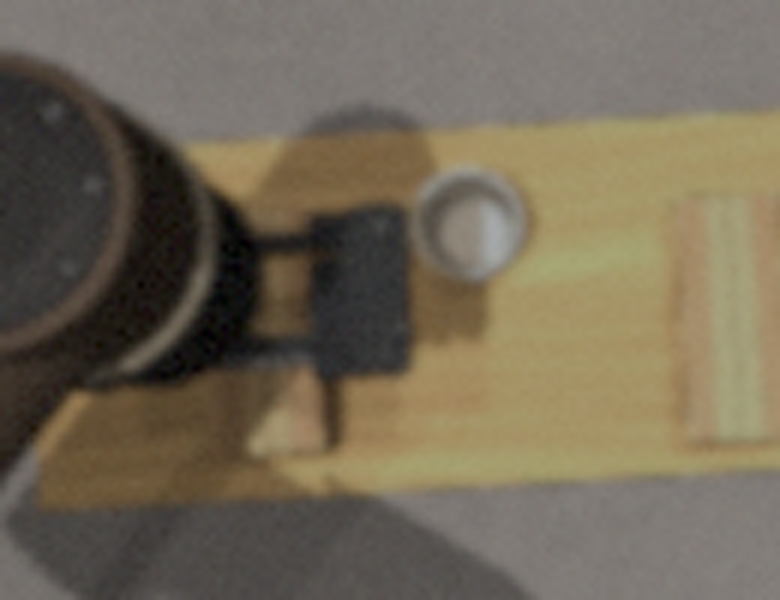

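The gripper sits over the left carton: in the side crop the finger at column 264 is mid-carton, which spans about 175–355. Descending and gripping.

```bash
python3 -m creep '[[0,0,0.1,0,87],[0,0,0.25,0,87],[0,0,0.4,0,87],[0,0,0.55,0,87],[0,0,0.65,0,87],[0,0,0.7,0,87],[0,0,0.7,0,87],[0,0,0.7,0,87]]' && python3 -m creep '[[0,0,0.1,0,87],[0,0,0.2,0,87],[0,0,0.3,0,87],[0,0,0.4,0,87],[0,0,0.45,0,87],[0,0,0.47,0,87],[0,0,0.47,0,80],[0,0,0.47,0,70]]' && python3 -m creep '[[0,0,0,0,64],[0,0,0,0,60],[0,0,0,0,57],[0,0,0,0,54],[0,0,0,0,50],[0,0,0,0,45],[0,0,0,0,40],[0,0,0,0,40]]'
```

```text
clock: 3.73
tool_pos: [0.4839, 0.2482, 0.0767]
orientation: [180.0, -0.0, -2.2]
force: [0.1, 0.8, 0.1]
opening: 0.0871
clock: 4.4
tool_pos: [0.4838, 0.2481, 0.0295]
orientation: [180.0, -0.0, -2.2]
force: [0.6, 0.2, 1.4]
opening: 0.0786
clock: 5.07
tool_pos: [0.4841, 0.2486, 0.03]
orientation: [-179.9, -0.0, -2.2]
force: [-0.6, 2.7, 4.0]
opening: 0.0559
```

```bash
python3 -m creep '[[0,0,-0.05,0,40],[0,0,-0.15,0,40],[0,0,-0.3,0,40],[0,0,-0.5,0,40],[0,0,-0.7,0,40],[0,0,-0.85,0,40],[0,0,-0.95,0,40],[0,0,-1,0,40]]' && python3 -m creep '[[0,0,0,0,40],[0,0,0,0,40],[0,0,0,0,40],[0,0,0,0,40],[0,0,0,0,40],[0,0,0,0,40],[0,0,0,0,40],[0,0,0,0,40]]'; python3 - <<'E'
from h import *
o=ctrl.get_obs();print(o["force"].round(2),o["moment"].round(3),o["opening"],o["tau"].round(2))
s=snapshot("side"); crop(s,210,100,340,220,5,"L_side2")
E
```

```text
clock: 5.73
tool_pos: [0.4838, 0.248, 0.1312]
orientation: [-179.9, -0.1, -2.2]
force: [0.2, 0.3, -4.2]
opening: 0.0558
clock: 6.4
tool_pos: [0.4836, 0.248, 0.1293]
orientation: [180.0, 0.0, -2.2]
force: [0.6, -0.6, -4.4]
opening: 0.0556
[ 0.56 -0.65 -4.42] [-0.062 -0.009 -0.033] 0.05563234055598938 [ -0.   -45.76  26.49   6.53   0.08  -0.  ]
```

View pics/L_side2.png

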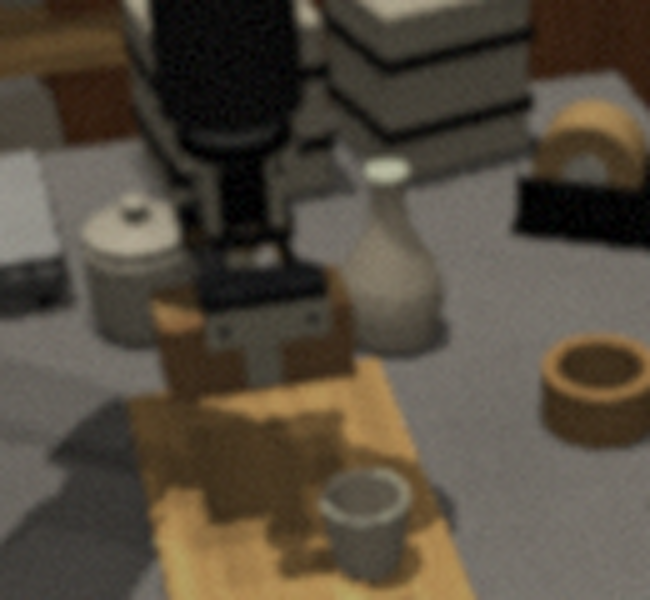

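```bash
cat > rd.py <<'E'
from h import *
o=ctrl.get_obs();print("F",o["force"].round(2),"M",o["moment"].round(3),"t5",o["tau"][4].round(3),round(o["opening"],4))
E
python3 -m creep '[[0.15,0,0,0,40],[0.4,0,0,0,40],[0.5,0,0,0,40],[0.5,0,0,0,40],[0.5,0,0,0,40],[0.5,0,0,0,40],[0.5,0,0,0,40],[0.5,0,0,0,40]]'; python3 rd.py
python3 -m creep '[[-0.25,0,0,0,40],[-0.65,0,0,0,40],[-1,0,0,0,40],[-1,0,0,0,40],[-1,0,0,0,40],[-1,0,0,0,40],[-1,0,0,0,40],[-1,0,0,0,40]]'; python3 rd.py
python3 -m creep '[[0.25,0,0,0,40],[0.65,0,0,0,40],[1,0,0,0,40],[1,0,0,0,40],[1,0,0,0,40],[1,0,0,0,40],[1,0,0,0,40],[1,0,0,0,40]]'; python3 rd.py
python3 -m creep '[[-0.25,0,0,0,40],[-0.65,0,0,0,40],[-1,0,0,0,40],[-1,0,0,0,40],[-1,0,0,0,40],[-1,0,0,0,40],[-1,0,0,0,40],[-1,0,0,0,40]]'; python3 rd.py
```

```text
clock: 7.12
tool_pos: [0.5331, 0.2462, 0.1297]
orientation: [-180.0, 0.0, -2.2]
force: [0.6, -0.5, -4.3]
opening: 0.0557
F [ 0.62 -0.5  -4.28] M [-0.045  0.008  0.038] t5 0.077 0.0557
clock: 7.78
tool_pos: [0.4344, 0.2501, 0.1296]
orientation: [-180.0, -0.0, -2.2]
force: [-0.1, -0.2, -4.1]
opening: 0.0561
F [-0.09 -0.16 -4.1 ] M [-0.064  0.084 -0.01 ] t5 0.082 0.0561
clock: 8.45
tool_pos: [0.5331, 0.2461, 0.1296]
orientation: [180.0, 0.0, -2.2]
force: [-0.5, 0.8, -3.5]
opening: 0.0558
F [-0.46  0.82 -3.54] M [-0.053 -0.001 -0.05 ] t5 0.077 0.0558
clock: 9.12
tool_pos: [0.4343, 0.2502, 0.1297]
orientation: [-180.0, -0.0, -2.2]
force: [1.3, -0.2, -4.6]
opening: 0.0563
F [ 1.3  -0.25 -4.56] M [ 0.012  0.001 -0.045] t5 0.082 0.0563
```

The left carton's moment stays within noise at both ends (My ≈ 0.008, 0.084, −0.001, 0.001; joint-5 torque 0.077–0.082). I'll return it to centre and set it down softly.

```bash
python3 -m creep '[[0.15,0,0.05,0,40],[0.3,0,0.2,0,40],[0.45,0,0.4,0,40],[0.5,0,0.6,0,40],[0.5,0,0.75,0,40],[0.5,0,0.85,0,40],[0.5,0,0.92,0,40],[0.5,0,0.95,0,40]]'; python3 -m creep '[[0,0,0.01,0,40],[0,0,0.02,0,40],[0,0,0.03,0,40],[0,0,0.04,0,40],[0,0,0.045,0,40],[0,0,0.05,0,40],[0,0,0.05,0,40],[0,0,0.05,0,40]]'; python3 rd.py
```

```text
clock: 9.78
tool_pos: [0.4836, 0.2476, 0.0335]
orientation: [179.9, 0.1, -2.2]
force: [-0.0, 0.2, -4.6]
opening: 0.0556
clock: 10.45
tool_pos: [0.4838, 0.2483, 0.03]
orientation: [-180.0, -0.0, -2.2]
force: [-2.9, 0.9, 0.3]
opening: 0.0555
F [-2.91  0.86  0.35] M [0.056 0.593 0.014] t5 0.427 0.0555
```

It is down on the board: Fz went from −4.6 to about 0. Releasing and rising.

```bash
python3 -m creep '[[0,0,0,0,58],[0,0,0,0,62],[0,0,0,0,70],[0,0,0,0,80],[0,0,0,0,87],[0,0,0,0,87],[0,0,-0.1,0,87],[0,0,-0.25,0,87]]' && python3 -m creep '[[0,0,-0.2,0,87],[0,0,-0.5,0,87],[0,0,-0.8,0,87],[0,0,-1,0,87],[0,0,-1,0,87],[0,0.1,-1,0,87],[0,0.4,-1,0,87],[0,0.8,-1,0,87]]'
python3 - <<'E'
from h import *
s=snapshot("side"); crop(s,210,100,340,220,5,"L_side3")
print(ctrl.get_obs()["tool_pos"])
E
```

```text
clock: 11.12
tool_pos: [0.4829, 0.2473, 0.054]
orientation: [179.9, 0.1, -2.2]
force: [0.1, -0.6, -0.5]
opening: 0.0867
clock: 11.78
tool_pos: [0.4803, 0.1682, 0.1541]
orientation: [180.0, 0.0, -2.1]
force: [1.1, -0.5, 0.4]
opening: 0.0871
[0.4777567  0.16152284 0.15357594]
```

View pics/L_side3.png

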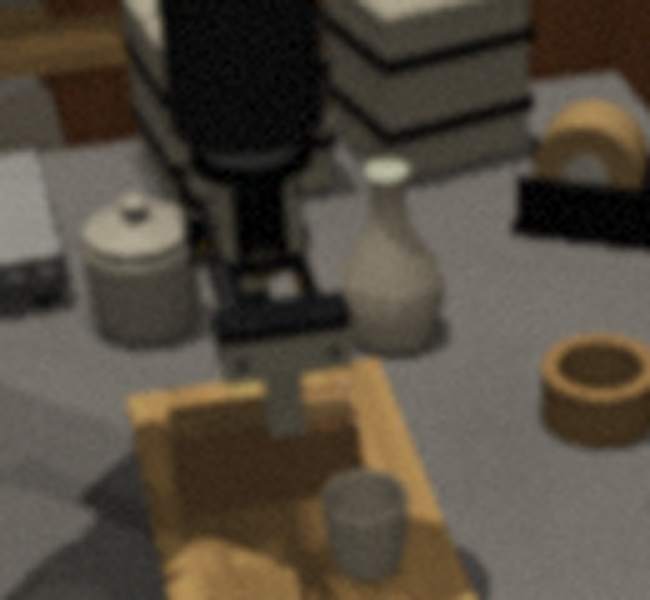

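The left carton stands upright on its spot. Moving to the middle one.

```bash
python3 -m creep '[[0,0.3,0,0,87],[-0.03,0.65,0,0,87],[-0.07,1,0,0,87],[-0.07,1,0,0,87],[-0.07,1,0,0,87],[-0.07,1,0,0,87],[-0.07,1,0,0,87],[-0.07,1,0,0,87]]' && python3 -m creep '[[0,0.3,0,0,87],[0,0.6,0,0,87],[0,0.65,0,0,87],[0,0.65,0.1,0,87],[0,0.65,0.25,0,87],[0,0.65,0.3,0,87],[0,0.65,0.3,0,87],[0,0.65,0.3,0,87]]'
python3 - <<'E'
from h import *
s=snapshot("side"); crop(s,220,160,350,280,5,"M_side")
s=snapshot("top"); crop(s,270,190,400,290,6,"M_top")
E
```

```text
clock: 12.5
tool_pos: [0.4698, 0.0691, 0.1544]
orientation: [180.0, 0.0, -2.2]
force: [0.2, 0.2, -0.7]
opening: 0.0872
clock: 13.17
tool_pos: [0.4674, 0.004, 0.1246]
orientation: [180.0, 0.0, -2.1]
force: [-0.3, 0.5, -0.5]
opening: 0.0872
```

View pics/M_side.png

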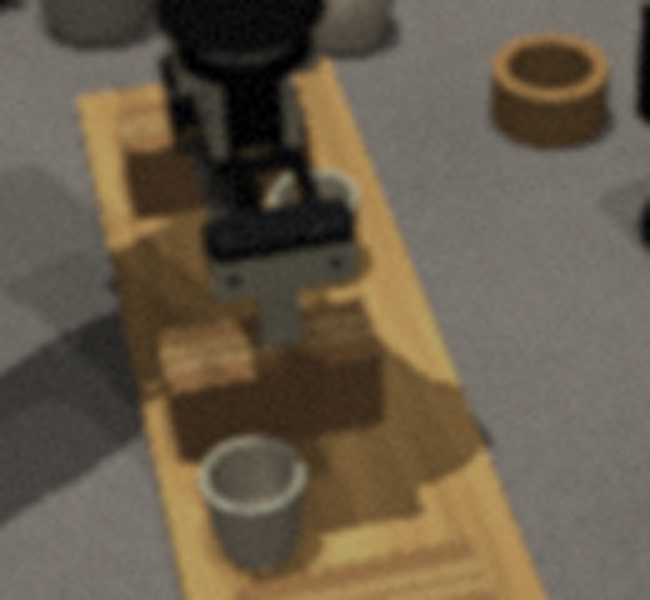

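View pics/M_top.png

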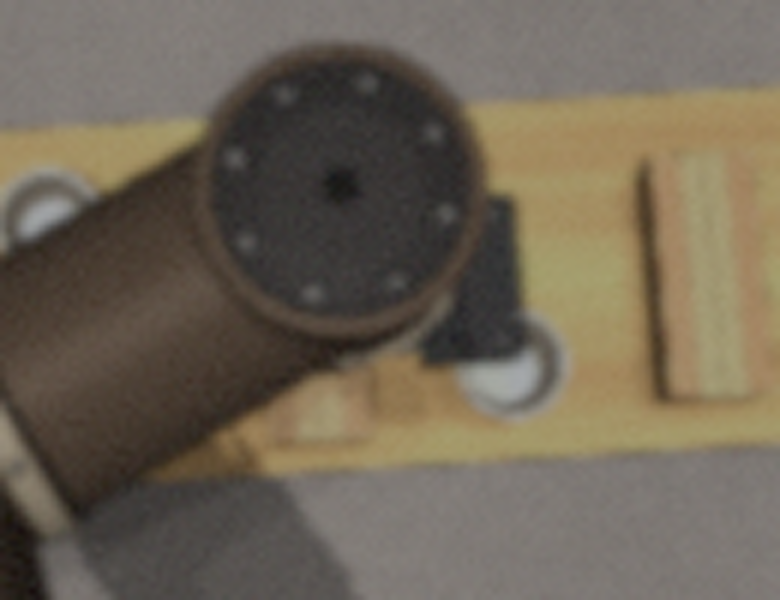

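The finger is mid-carton, and the gripper body will pass 20 mm above the right cup. Descend and grip.

```bash
python3 -m creep '[[0,0,0.1,0,87],[0,0,0.25,0,87],[0,0,0.4,0,87],[0,0,0.55,0,87],[0,0,0.7,0,87],[0,0,0.82,0,87],[0,0,0.9,0,87],[0,0,0.945,0,87]]' && python3 -m creep '[[0,0,0,0,75],[0,0,0,0,65],[0,0,0,0,60],[0,0,0,0,57],[0,0,0,0,54],[0,0,0,0,50],[0,0,0,0,40],[0,0,0,0,40]]' && python3 -m creep '[[0,0,-0.05,0,40],[0,0,-0.15,0,40],[0,0,-0.3,0,40],[0,0,-0.5,0,40],[0,0,-0.7,0,40],[0,0,-0.85,0,40],[0,0,-0.95,0,40],[0,0,-1,0,40]]'; python3 rd.py
```

```text
clock: 13.93
tool_pos: [0.4673, 0.0037, 0.0296]
orientation: [180.0, 0.0, -2.2]
force: [0.4, 0.0, -0.1]
opening: 0.087
clock: 14.6
tool_pos: [0.4675, 0.0034, 0.0306]
orientation: [180.0, -0.0, -2.2]
force: [-1.6, -2.1, 6.8]
opening: 0.0555
clock: 15.27
tool_pos: [0.4676, 0.0038, 0.1315]
orientation: [-179.9, -0.1, -2.2]
force: [1.0, -0.0, -3.7]
opening: 0.0558
F [ 1.05 -0.01 -3.66] M [-0.008 -0.072 -0.015] t5 -0.012 0.0558
```

```bash

python3 -m creep '[[0.15,0,0,0,40],[0.5,0,0,0,40],[0.7,0,0,0,40],[0.7,0,0,0,40],[0.7,0,0,0,40],[0.7,0,0,0,40],[0.7,0,0,0,40],[0.7,0,0,0,40]]'; python3 rd.py
python3 -m creep '[[-0.25,0,0,0,40],[-0.65,0,0,0,40],[-1,0,0,0,40],[-1,0,0,0,40],[-1,0,0,0,40],[-1,0,0,0,40],[-1,0,0,0,40],[-1,0,0,0,40]]'; python3 rd.py
python3 -m creep '[[0.25,0,0,0,40],[0.65,0,0,0,40],[1,0,0,0,40],[1,0,0,0,40],[1,0,0,0,40],[1,0,0,0,40],[1,0,0,0,40],[1,0,0,0,40]]'; python3 rd.py
python3 -m creep '[[-0.25,0,0,0,40],[-0.65,0,0,0,40],[-1,0,0,0,40],[-1,0,0,0,40],[-1,0,0,0,40],[-1,0,0,0,40],[-1,0,0,0,40],[-1,0,0,0,40]]'; python3 rd.py
```

```text
clock: 15.93
tool_pos: [0.5364, 0.0008, 0.13]
orientation: [180.0, 0.0, -2.2]
force: [0.4, -0.8, -2.9]
opening: 0.0559
F [ 0.37 -0.77 -2.9 ] M [-0.039 -0.017  0.015] t5 0.077 0.0559
clock: 16.6
tool_pos: [0.438, 0.0048, 0.1302]
orientation: [-180.0, -0.0, -2.2]
force: [0.0, -0.3, -3.9]
opening: 0.056
F [ 0.04 -0.32 -3.85] M [-0.081 -0.05  -0.021] t5 0.087 0.056
clock: 17.27
tool_pos: [0.5366, 0.0007, 0.1301]
orientation: [180.0, 0.0, -2.2]
force: [1.0, 0.3, -3.7]
opening: 0.0555
F [ 1.02  0.33 -3.72] M [-0.068  0.016 -0.06 ] t5 0.084 0.0555
clock: 17.93
tool_pos: [0.4381, 0.0049, 0.1302]
orientation: [-180.0, -0.0, -2.2]
force: [-0.2, 0.7, -2.8]
opening: 0.0558
F [-0.2   0.68 -2.78] M [ 0.031 -0.019 -0.066] t5 0.088 0.0558
```

The middle carton is also still: joint-5 torque is 0.077–0.088 and My stays within noise. Set it back.

```bash
python3 -m creep '[[0.1,0,0.05,0,40],[0.2,0,0.2,0,40],[0.3,0,0.4,0,40],[0.3,0,0.6,0,40],[0.3,0,0.75,0,40],[0.3,0,0.85,0,40],[0.3,0,0.92,0,40],[0.3,0,0.95,0,40]]'; python3 -m creep '[[0,0,0.01,0,40],[0,0,0.02,0,40],[0,0,0.03,0,40],[0,0,0.04,0,40],[0,0,0.045,0,40],[0,0,0.05,0,40],[0,0,0.05,0,40],[0,0,0.05,0,40]]'; python3 rd.py
```

```text
clock: 18.6
tool_pos: [0.4674, 0.0032, 0.0335]
orientation: [179.9, 0.1, -2.2]
force: [-0.3, 0.5, -2.4]
opening: 0.056
clock: 19.27
tool_pos: [0.4676, 0.0037, 0.0306]
orientation: [-180.0, -0.0, -2.2]
force: [-2.0, 1.0, 4.4]
opening: 0.0558
F [-2.01  0.97  4.44] M [ 0.189  0.962 -0.062] t5 0.824 0.0558
```

```bash
python3 -m creep '[[0,0,0,0,58],[0,0,0,0,62],[0,0,0,0,70],[0,0,0,0,80],[0,0,0,0,87],[0,0,0,0,87],[0,0,-0.1,0,87],[0,0,-0.25,0,87]]' && python3 -m creep '[[0,0,-0.2,0,87],[0,0,-0.5,0,87],[0,0,-0.8,0,87],[0,0,-1,0,87],[0,0,-1,0,87],[0,0.1,-1,0,87],[0,0.4,-1,0,87],[0,0.6,-1,0,87]]' && python3 -m creep '[[0,0.3,0,0,87],[0.06,0.65,0,0,87],[0.11,1,0,0,87],[0.11,1,0,0,87],[0.11,1,0,0,87],[0.11,1,0,0,87],[0.11,1,0,0,87],[0.11,1,0,0,87]]' && python3 -m creep '[[0,0.3,0,0,87],[0,0.54,0,0,87],[0,0.54,0,0,87],[0,0.54,0.1,0,87],[0,0.54,0.25,0,87],[0,0.54,0.3,0,87],[0,0.54,0.3,0,87],[0,0.54,0.3,0,87]]'
python3 - <<'E'
from h import *
s=snapshot("side"); crop(s,230,170,360,290,5,"R_side")
s=snapshot("top"); crop(s,200,190,435,280,3.4,"R_top")
E
```

```text
clock: 19.93
tool_pos: [0.4662, 0.0031, 0.0541]
orientation: [179.9, 0.2, -2.2]
force: [0.5, 0.5, 0.4]
opening: 0.0869
clock: 20.6
tool_pos: [0.464, -0.0576, 0.1542]
orientation: [180.0, 0.1, -2.1]
force: [0.9, -0.1, -0.2]
opening: 0.087
clock: 21.27
tool_pos: [0.4719, -0.156, 0.1548]
orientation: [-180.0, 0.0, -2.1]
force: [0.1, -0.1, -0.3]
opening: 0.0868
clock: 21.93
tool_pos: [0.47, -0.2101, 0.1248]
orientation: [180.0, 0.1, -2.1]
force: [0.5, -0.4, -0.1]
opening: 0.0864
```

View pics/R_side.png

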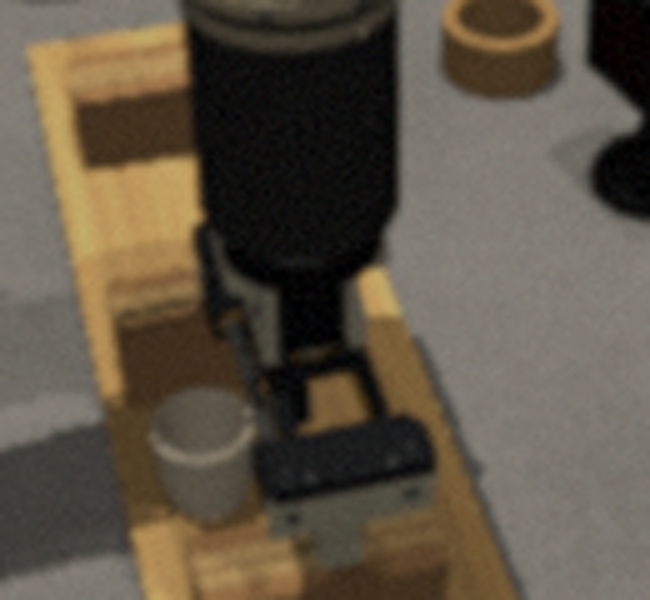

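View pics/R_top.png

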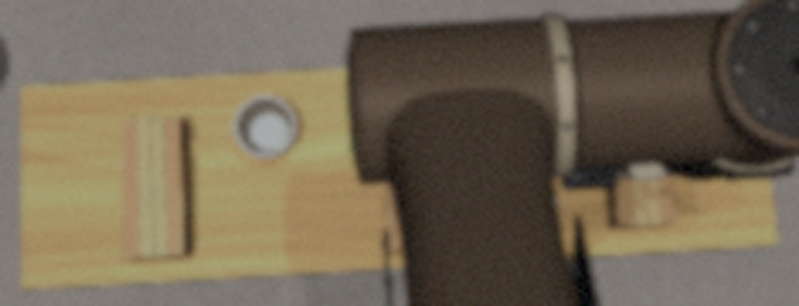

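The left carton is back at its old pixels. The gripper is centred over the right carton, with the finger at column 330 against a carton span of about 195–450. Descend, grip, lift.

```bash
python3 -m creep '[[0,0,0.1,0,87],[0,0,0.25,0,87],[0,0,0.4,0,87],[0,0,0.55,0,87],[0,0,0.7,0,87],[0,0,0.82,0,87],[0,0,0.9,0,87],[0,0,0.945,0,87]]' && python3 -m creep '[[0,0,0,0,75],[0,0,0,0,65],[0,0,0,0,60],[0,0,0,0,57],[0,0,0,0,54],[0,0,0,0,50],[0,0,0,0,40],[0,0,0,0,40]]' && python3 -m creep '[[0,0,-0.05,0,40],[0,0,-0.15,0,40],[0,0,-0.3,0,40],[0,0,-0.5,0,40],[0,0,-0.7,0,40],[0,0,-0.85,0,40],[0,0,-0.95,0,40],[0,0,-1,0,40]]'; python3 rd.py
python3 -m creep '[[0.15,0,0,0,40],[0.5,0,0,0,40],[0.7,0,0,0,40],[0.7,0,0,0,40],[0.7,0,0,0,40],[0.7,0,0,0,40],[0.7,0,0,0,40],[0.7,0,0,0,40]]'; python3 rd.py
python3 -m creep '[[-0.25,0,0,0,40],[-0.65,0,0,0,40],[-1,0,0,0,40],[-1,0,0,0,40],[-1,0,0,0,40],[-1,0,0,0,40],[-1,0,0,0,40],[-1,0,0,0,40]]'; python3 rd.py
python3 -m creep '[[0.25,0,0,0,40],[0.65,0,0,0,40],[1,0,0,0,40],[1,0,0,0,40],[1,0,0,0,40],[1,0,0,0,40],[1,0,0,0,40],[1,0,0,0,40]]'; python3 rd.py
python3 -m creep '[[-0.25,0,0,0,40],[-0.65,0,0,0,40],[-1,0,0,0,40],[-1,0,0,0,40],[-1,0,0,0,40],[-1,0,0,0,40],[-1,0,0,0,40],[-1,0,0,0,40]]'; python3 rd.py
```

```text
clock: 22.7
tool_pos: [0.4696, -0.2107, 0.0295]
orientation: [-180.0, 0.1, -2.2]
force: [-0.3, -0.2, 0.5]
opening: 0.0869
clock: 23.37
tool_pos: [0.4705, -0.211, 0.0312]
orientation: [180.0, -0.1, -2.2]
force: [-1.5, -1.0, 5.1]
opening: 0.056
clock: 24.03
tool_pos: [0.4704, -0.2107, 0.1322]
orientation: [-180.0, -0.1, -2.2]
force: [1.1, -0.5, -4.0]
opening: 0.056
F [ 1.11 -0.52 -4.02] M [-0.048 -0.065 -0.015] t5 -0.044 0.056
clock: 24.7
tool_pos: [0.539, -0.2134, 0.1304]
orientation: [-180.0, 0.0, -2.2]
force: [0.1, -0.6, -4.0]
opening: 0.0557
F [ 0.06 -0.57 -4.03] M [-0.047  0.085 -0.033] t5 0.147 0.0557
clock: 25.37
tool_pos: [0.4409, -0.2096, 0.1307]
orientation: [180.0, -0.0, -2.2]
force: [0.3, 0.9, -4.2]
opening: 0.0558
F [ 0.26  0.88 -4.22] M [-0.01  -0.063 -0.024] t5 -0.007 0.0558
clock: 26.03
tool_pos: [0.5392, -0.2134, 0.1305]
orientation: [-180.0, 0.0, -2.2]
force: [0.0, -0.8, -4.2]
opening: 0.056
F [ 0.05 -0.76 -4.2 ] M [-0.01   0.052 -0.02 ] t5 0.149 0.056
clock: 26.7
tool_pos: [0.441, -0.2096, 0.1308]
orientation: [180.0, -0.1, -2.2]
force: [0.6, -0.7, -3.8]
opening: 0.056
F [ 0.59 -0.66 -3.82] M [-0.033 -0.073 -0.041] t5 -0.005 0.056
```

The right carton rattles. Joint-5 torque swings 0.147 ↔ −0.006 N m and My ±0.07 with stroke direction, while the other two stayed put. It is the last one, so I keep it in hand and carry it to the scanner.

```bash
python3 -m creep '[[0.05,-0.08,0,0,40],[0.15,-0.22,0,0,40],[0.26,-0.4,0,0,40],[0.38,-0.58,0,0,40],[0.48,-0.74,0,0,40],[0.56,-0.86,0,0,40],[0.61,-0.94,0,0,40],[0.63,-0.97,0,0,40]]' && python3 -m creep '[[0.05,-0.08,0,0,40],[0.15,-0.22,0,0,40],[0.26,-0.4,0,0,40],[0.38,-0.58,0,0,40],[0.48,-0.74,0,0,40],[0.56,-0.86,0,0,40],[0.61,-0.94,0,0,40],[0.63,-0.97,0,0,40]]'
python3 - <<'E'
from h import *
s=snapshot("top"); crop(s,215,100,375,220,5,"S_top1"); cv2.imwrite("pics/raw_top1.png",s["img"])
s=snapshot("side"); crop(s,230,110,390,230,5,"S_side1")
print(ctrl.get_obs()["tool_pos"])
E
```

```text
clock: 27.37
tool_pos: [0.5077, -0.1139, 0.1303]
orientation: [180.0, 0.0, -2.1]
force: [-0.1, -0.2, -4.3]
opening: 0.0558
clock: 28.03
tool_pos: [0.5742, -0.0194, 0.1304]
orientation: [180.0, 0.0, -2.2]
force: [-0.2, 0.1, -4.3]
opening: 0.056
[ 0.5734199  -0.02029589  0.13028961]
```

View pics/S_top1.png

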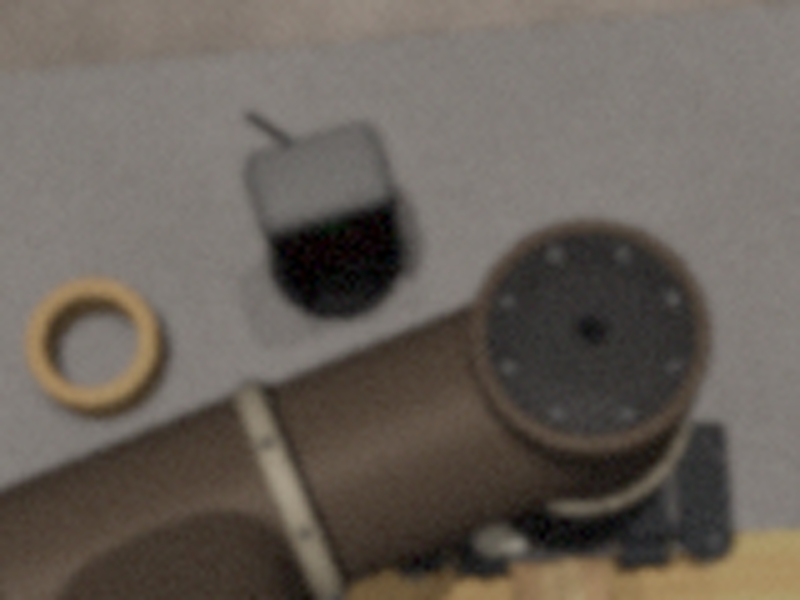

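View pics/S_side1.png

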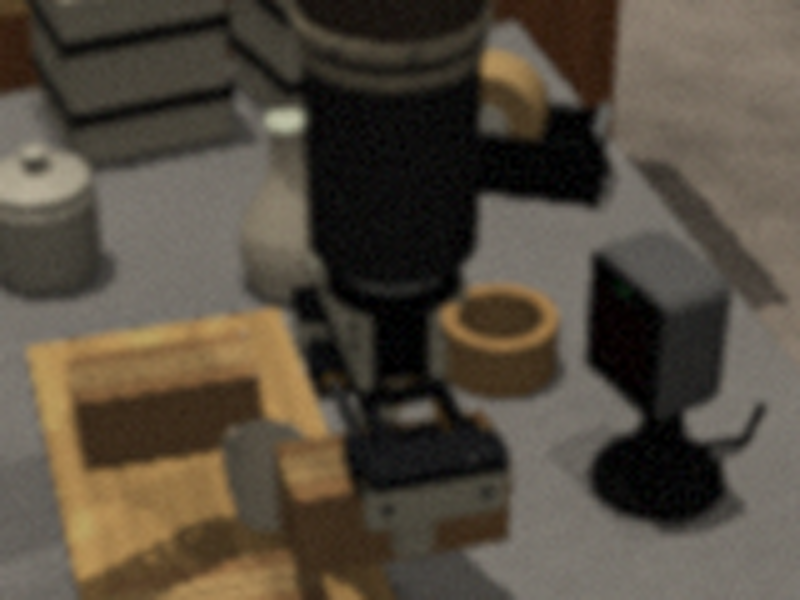

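Clear of everything. I'll check the window estimate by projecting it before the final approach; the dark face in the side crop spans about (592,250)–(660,415).

```bash
python3 - <<'E'
from h import *
s=snapshot("side")
w=np.array([.764,.097,.14]); a=np.radians(11)
yv=np.array([-np.sin(a),np.cos(a),0])
C=[w+yv*i*.044+np.array([0,0,j*.05]) for i in(-1,1) for j in(-1,1)]
crop(s,310,140,400,220,8,"W_side",proj(s,[w]+C))
print(ctrl.get_obs()["tool_pos"])
E
```

```text
[ 0.57303337 -0.02079459  0.13035335]
```

View pics/W_side.png

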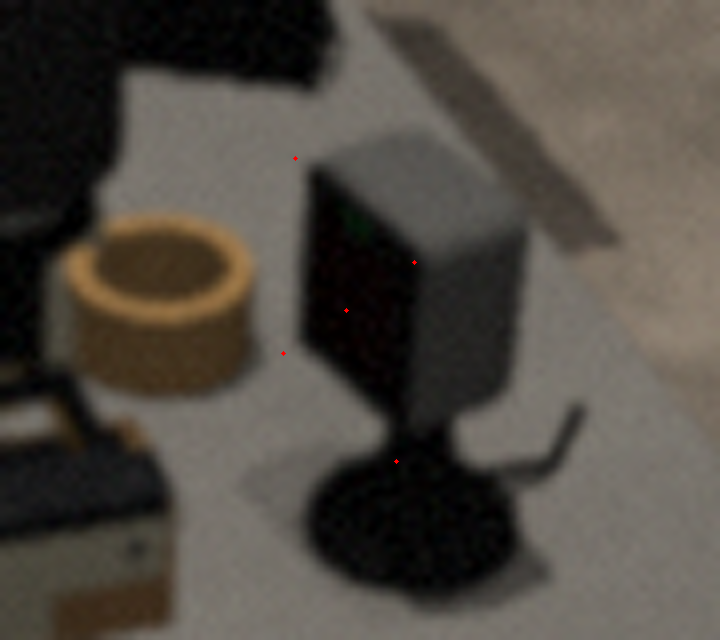

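The projected window falls on the dark face within about 2 px (<8 mm), well inside the tolerance. Final approach:

```bash
python3 -m creep '[[0.05,-0.08,0,-0.005,40],[0.13,-0.2,0,-0.015,40],[0.23,-0.36,0.01,-0.027,40],[0.34,-0.53,0.02,-0.04,40],[0.45,-0.69,0.03,-0.052,40],[0.55,-0.82,0.04,-0.062,40],[0.63,-0.92,0.055,-0.069,40],[0.67,-0.98,0.065,-0.073,40]]' && python3 -m creep '[[0,0,0,0,40],[0,0,0,0,40],[0,0,0,0,40],[0,0,0,0,40],[0,0,0,0,40],[0,0,0,0,40],[0,0,0,0,40],[0,0,0,0,40]]'
python3 - <<'E'
from h import *
o=ctrl.get_obs(); T=o["tool_pos"]; a=np.radians(o["orientation"][2]); print(T,o["orientation"],o["force"],o["opening"])
d=np.array([np.cos(a),np.sin(a),0]); n=np.array([-np.sin(a),np.cos(a),0]);u=np.array([0,0,1])
c=T+u*.018
C=[c+d*i*.065+n*j*.028+u*k*.03 for i in(-1,1) for j in(-1,1) for k in(-1,1)]
print("label",c+d*.065)
s=snapshot("side"); crop(s,260,110,400,215,5.6,"F_side",proj(s,C)[[0,1,4,5,3,7]])
s=snapshot("top"); crop(s,200,100,360,220,5,"F_top",proj(s,C)[[1,3,5,7]])
s=snapshot("top"); crop(s,200,180,435,280,3.4,"F_board")
E
```

```text
clock: 28.85
tool_pos: [0.6456, 0.0767, 0.1235]
orientation: [180.0, -0.0, 11.1]
force: [0.2, 0.8, -3.2]
opening: 0.0559
clock: 29.52
tool_pos: [0.6441, 0.0746, 0.1243]
orientation: [-180.0, -0.0, 10.9]
force: [0.5, 0.1, -4.0]
opening: 0.0562
[0.64413923 0.0745641  0.12427142] [-1.79995771e+02 -1.72557012e-02  1.09171910e+01] [ 0.54810019  0.11496549 -4.00366202] 0.056177759441399244
label [0.70796286 0.08687445 0.14227142]
```

View pics/F_side.png

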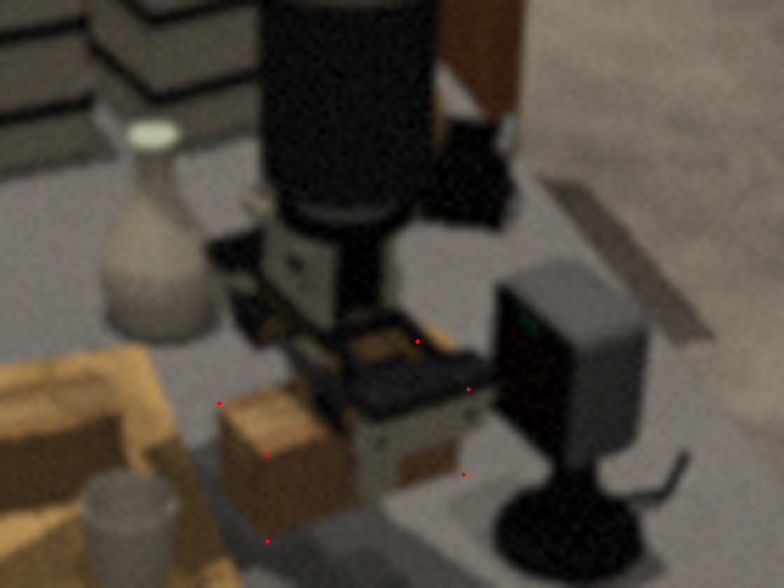

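View pics/F_top.png

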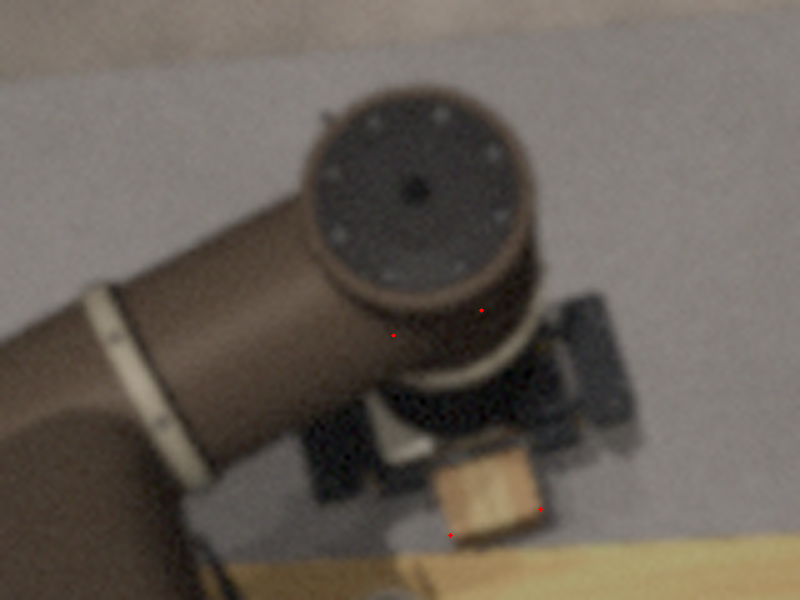

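View pics/F_board.png

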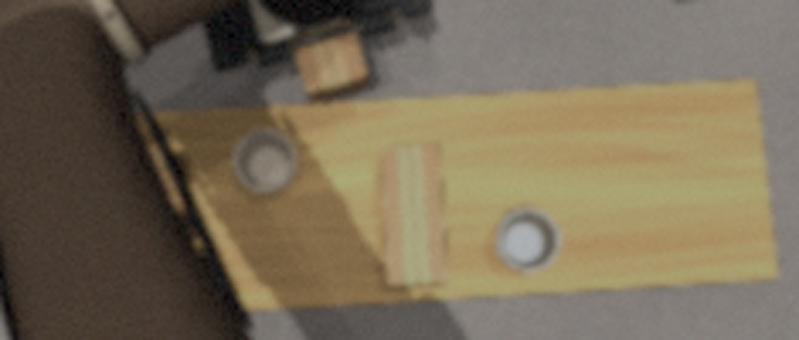

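The held carton's visible corners match the predicted ones within about 3 px. It is level, and its yaw of 10.9° matches the scanner's estimated 11°. The label is at (0.708, 0.087, 0.142), about 60 mm from the window. The middle carton and the cups are at their old pixels. Handing in.

```bash
python3 -c "
from plant import ctrl,workorder
print(ctrl.get_obs()['qvel'].round(2)); print(workorder.close_job())"
```

```text
[ 0.04  0.05  0.2  -0.09 -0.09 -0.  ]
the job is handed in; nothing more can be done
None
```

I shook the three cartons from left to right, and the right one rattles. I kept it in hand and handed the job in at about 30 s with its label facing the scanner; no verdict was reported.

- **Rattle:** on the right carton the joint-5 torque swung between 0.147 and −0.006 N m with stroke direction. It stayed at 0.077–0.088 on the left and middle ones. The wrist moment agreed but is noisier: one reading on the left carton (0.084) stood out and did not repeat.
- **Set-downs:** the left and middle cartons went back upright on their spots, with a low force at contact (under 7 N). Pictures showed both at their old places after release. In the last top picture the arm hid the left carton; the last side view showed a carton at the left of the board, undisturbed.
- **Final hold:**
  - The carton is level, gripped at 56 mm opening, and its yaw of 10.9° matches the scanner's estimated 11°.
  - Its label is at about (0.708, 0.087, 0.142), roughly 60 mm in front of the window and level with it.
  - My window estimate was off by about 2 px (up to 8 mm) in the side view, well inside the 30 mm tolerance.

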